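# Check the two brake levers of the cage trolleys

## Robot

A 7-joint arm with a two-finger parallel gripper is mounted at the origin on the work surface. World frame = base frame: x ahead of the robot, y to its left, z up, the work surface at z = 0. Lengths are in mm, angles in rad, forces in N, time in s.
With the tool pointing down it reaches from about 400 to 925 mm from the base axis. Payload 4.1 kg.
Tool frame: the origin (TCP) lies on the mounting face of the last link; the fingertips stand 173 mm ahead of it and the grasp point (between the pads) lies 155 mm ahead of it; z points along the fingers, y is the line along which they close (so a half turn about z gives the same grasp; the last joint's range is limited). The gripper opens to 85 mm and grips with 20 to 120 N. Pads are 22 mm wide; open, the fingers measure 114 mm over their backs; the gripper's body (76 mm by 85 mm) begins 54 mm behind the grasp point. The pads swing forward as they close: fully open they stand 13 mm farther back than shut.
Start: joints at [-1.434, 0.398, 0.045, 1.537, -0.019, 1.207, -0.051], TCP at [151.823, 632.034, 404.747] pointing down, gripper open.
Joint ranges: [-2.82, 2.82], [-0.49, 2.23], [-1.37, 1.46], [0, 2.46], [-1.36, 4.5], [0.23, 2], [-2.94, 2.94]. Speed limits (rad/s): [2.57, 2.57, 3.14, 3.14, 3.14, 3.14, 3.14].

## Interface

Orientations are given as a unit quaternion [x, y, z, w].
In Python, from cell import arm, eyes, ticket, spotter gives the robot as it stands. The module is installed in compiled form; this text tells all that it offers.
- The arm moves only by the shell command python3 -m handwheel 'ROWS' [OPENING] [FORCE]. ROWS is JSON, a list of rows, each a list of 2 entries, a list of its own where there are three numbers: the shift along the tool's x, y, z in units of 50 mm (1.0 is 50 mm), then the turn, a rotation vector about the tool's x, y, z in units of 5 degrees (1.0 is 5 degrees). A call has 1 to 12 rows; each row shifts and turns the commanded pose from where the row before left it, along the tool's axes as they then stand; what a row does not reach is not made up. A row lasts 1/8 s, in which the tool goes at most 62.5 mm and 10.7 degrees, less where a joint would pass 70% of its speed; a pose out of reach is approached as far as the arm can. A call is refused whole if a number of a shift passes 1 or a number of a turn 1, either way. A call with a gripper value outside its range is refused whole. OPENING is the opening, from -1 (shut) to 1 (fully open), set as the call begins (- or left out, the last holds). The fingers move at their own pace and stop on an object; FORCE is the grip in N (left out, the last holds). Time passes only in rows, so rows that do not move let the fingers close. It gives the time, the measured TCP pose, the force, the opening and the grip force at its end, in the units of the state.
- arm.get_obs(): the state, without advancing time (a new reading comes with each control period).
- eyes.capture(name): name is "scene" or "top" or "wrist"; returns (picture, depth): 480x640x3 uint8, red, green, blue; 480x640 float32, mm along the optical axis (not along the pixel's ray), 0 where there is no reading.
- eyes.camera_info(name): a dict with "K" (3x3 intrinsics, pixels), "rvec" (rotation vector, rad) and "tvec" (3), from world to camera coordinates, as OpenCV has them. Camera axes: x right, y down, z forward; pixel columns grow to the right and rows downward; lengths in mm; the calibration is good to about 2 mm. A picture is of the moment at which its call begins: read the wrist's pose just before it. camera_info takes no time and is no camera call; for the wrist camera it gives the pose at the moment of the call.
- ticket.job_done(): hands the job in; it is judged then, once.
Trained networks look in the newest picture that a camera, given by its name, has taken for a name from the list of things; names that differ only in an ending like _2 or _b are one class to them, and where a whole thing is asked for, a point or a joint stands for the part that bears it (a point fixed in the world has none). Each returns a list of dicts, best first, with "score" (0 to 1); they miss things now and then, are a little off and sometimes report something else, mostly with a low value. They report only what shows in the picture. A call takes as long as a camera call. They do not tell look-alikes from the thing itself.
- spotter.spot_in(camera, label): "position" ([x, y, z] in mm, in world coordinates, good to about 4 mm: the middle of the surface that is visible of it).
The state is a dict: "time_s": time; "joints": joint angles; "dq": joint speeds; "joint_torque": joint torques, N m; "ee_pos": TCP position; "ee_rot": TCP orientation; "contact_force": force on the tool from outside, world axes, zero at the start; "moment": the same for the moment, N m; "width": finger opening in mm; "finger_force": force on a finger pad.
Only numpy, scipy, OpenCV 4.12 (cv2) and the standard library are available. Lean on these libraries where they do the work, as an engineer would, in place of code of your own. Each camera call takes 0.05 s, during which the arm holds its last target. There are 200 camera calls.

## Task

Two brake handles from the cage trolleys stand on the counter, one with a long lever and one with a short lever. With the outside of the fingers, gently press the long lever in as far as it goes, hold it there for a full second to see that it stops short of its bar, and let it spring all the way back out; then press the short lever in to its stop the same way and finish while still holding it there. Only push the levers, never pinch them, keep the fingers off the bars, and leave everything else where it is.

Things in the scene. Friction and masses are not known exactly. Their poses are not given: they have to be found in the camera images.
- long_stand: fixed stand of the handle with the long lever: dark foot plate 120 x 120 x 12 mm, a 26 mm post, 36 mm clamp block, level handlebar along its y. Origin under the plate's middle, z up. The lever is on the -x side of the bar: axle 35 mm in front of the bar's centreline at y = +90 mm, running towards -y and splayed away from the bar. Place and yaw vary; the stands may swap places.
- long_bar: the handlebar of that stand, 260 mm long, at most 36 mm thick (rubber grip 28 mm), with a black lever bracket at its +y end; origin at its middle, on its centreline, 170 mm above the counter; bar along y
- long_blade: the long hand lever itself: straight dark steel bar 150 mm long, 12 mm thick, 18 mm tall, with a 20 mm ball at its free end. Origin on the axle at mid-height (170 mm above the counter); x along the lever to its tip, y towards the handlebar (the way it is pressed), z up
- long_lever (a joint): angle of the long lever about its upright axle, rad: 0 = sprung fully out (splayed 0.50 rad from the bar), 0.36 = against its firm stop, still splayed 0.14 rad and there 24 mm or more clear of the grip at the press point. Its return spring takes about 2 N at rest to 6 N at the stop, felt at the press point; it springs back by itself
- long_press (a point): press point on the outer face of the long lever (the face away from the bar), 120 mm from the axle, at mid-height; moves with the lever, axes as the lever's; about 43 mm of travel to the stop
- short_stand: fixed stand of the handle with the short lever: dark foot plate 120 x 120 x 12 mm, a 26 mm post, 36 mm clamp block, level handlebar along its y. Origin under the plate's middle, z up. The lever is on the -x side of the bar: axle 35 mm in front of the bar's centreline at y = +90 mm, running towards -y and splayed away from the bar. Place and yaw vary; the stands may swap places.
- short_bar: the handlebar of that stand, 260 mm long, at most 36 mm thick (rubber grip 28 mm), with a black lever bracket at its +y end; origin at its middle, on its centreline, 145 mm above the counter; bar along y
- short_blade: the short hand lever itself: straight dark steel bar 95 mm long, 12 mm thick, 18 mm tall, with a 20 mm ball at its free end. Origin on the axle at mid-height (145 mm above the counter); x along the lever to its tip, y towards the handlebar (the way it is pressed), z up
- short_lever (a joint): angle of the short lever about its upright axle, rad: 0 = sprung fully out (splayed 0.50 rad from the bar), 0.36 = against its firm stop, still splayed 0.14 rad and there 24 mm or more clear of the grip at the press point. Its return spring takes about 2 N at rest to 6 N at the stop, felt at the press point; it springs back by itself
- short_press (a point): press point on the outer face of the short lever (the face away from the bar), 65 mm from the axle, at mid-height; moves with the lever, axes as the lever's; about 23 mm of travel to the stop
- castor: bystander, loose, to be left alone: castor wheel 50 mm across with a steel fork, lying on its side, 34 mm high; origin near the middle of its underside
- cage_knob: bystander, loose, to be left alone: white plastic cage-door knob, 30 mm across, 28 mm high, standing; origin on its axis, at its underside
- latch: bystander, loose, to be left alone: steel slide latch, about 95 x 36 x 19 mm, lying flat; origin near the middle of its underside
- bowl: bystander, loose, to be left alone: open steel bowl, 110 mm across, 45 mm high; origin on its axis, at its underside
- tape_roll: bystander, loose, to be left alone: white tape ring, 90 mm across, 25 mm high, lying flat; origin on its axis, at its underside
- disinfectant: bystander, loose, to be left alone: white bottle, 60 mm across, 160 mm high, standing; origin on its axis, at its underside
- screwdriver: bystander, loose, to be left alone: screwdriver about 180 mm long, lying, handle to its -x; origin near the middle of its underside
- wrench: bystander, loose, to be left alone: wrench about 160 mm long, lying, handle to its -x; origin near the middle of its underside
Things that resemble listed ones, but are neither listed nor needed, are in the scene too. What is shaped like the long_stand but pink or yellow is not meant.

How it is judged (in metres and radians):
On the way, in this order (a step that is already met when the one before it is completed fails the run):
1. the long lever is pressed in to its stop by the fingers and held there (value of joint long_lever above 0.33 rad and contact force between the fingers and long_blade above 1 N), for 0.8 s.
2. the long lever is let go and has sprung back out (value of joint long_lever below 0.04 rad and contact force between the fingers and long_blade below 0.3 N), for 0.2 s.
3. the short lever is pressed in to its stop by the fingers (value of joint short_lever above 0.33 rad and contact force between the fingers and short_blade above 1 N), for 0.3 s.
At the end, for the whole second after the job is handed in: The short lever is held by the fingers against its stop (joint above 0.33 rad of 0.36, finger force above 1 N), the long lever has sprung back out (joint below 0.04 rad), and the fingers touch neither bar (all of step 3 and value of joint long_lever below 0.04 rad and contact force between the fingers and long_bar below 0.3 N and contact force between the fingers and short_bar below 0.3 N); the arm keeps its last pose, push and grip.
It fails at once if a lever is forced (over 40 N) (contact force between the fingers and long_blade above 40 N or contact force between the fingers and short_blade above 40 N).
It fails at once if a lever is pinched between the fingers ((contact force between the fingers and long_blade above 1 N and y of the grasp point in the frame of long_blade between -0.008 and 0.008 m and x of the grasp point in the frame of long_blade between 0 and 0.155 m and z of the grasp point in the frame of long_blade between -0.03 and 0.025 m) or (contact force between the fingers and short_blade above 1 N and y of the grasp point in the frame of short_blade between -0.008 and 0.008 m and x of the grasp point in the frame of short_blade between 0 and 0.1 m and z of the grasp point in the frame of short_blade between -0.03 and 0.025 m)).
It fails at once if the fingers press on a handlebar (over 3 N) (contact force between the fingers and long_bar above 3 N or contact force between the fingers and short_bar above 3 N).
It fails at once if a bystander is moved or lifted (over 20 mm) (distance of any of castor, cage_knob, latch, bowl, tape_roll, disinfectant, screwdriver, wrench from where it was at the start of the episode above 0.02 m).
It also fails if it takes over 51 s, if anything falls off the work surface, if the arm or the gripper's body presses on something with over 40 N, if the wrist force passes 120 N, or if a joint passes its speed limit or range.

## Working session

There is one attempt and no reset: what is moved stays moved. The work goes in short steps, Python scripts to look and compute and a shell command to move; the robot and the scene stay as the last step left them, time stands still between calls to the robot, and variables do not carry over. Pictures are saved under pics/ and viewed, at most 10 in all, crops included, and the job is handed in when it is done.

```bash
mkdir -p pics; python3 - <<'E'
from cell import arm,eyes,spotter
import cv2,numpy as np
o=arm.get_obs();print(o['time_s'],o['ee_pos'],o['ee_rot'],o['width'])
for c in ['scene','top']:
    p,d=eyes.capture(c);cv2.imwrite(f'pics/{c}0.png',p[:,:,::-1]);np.save(f'{c}_d.npy',d)
    i=eyes.camera_info(c);print(c,i['K'],i['rvec'],i['tvec'])
    for l in ['long_stand','short_stand','long_blade','short_blade','long_bar','short_bar']:
        print(l,[(round(r['score'],2),np.round(r['position']).tolist()) for r in spotter.spot_in(c,l)])
E
```

```text
0.0 [151.72572741 631.73699129 403.66534071] [ 1.17554361e-01  9.93065971e-01 -9.73299571e-04 -3.55356179e-05] 85.29347920079084
scene [[537.73421552   0.         321.58556948]
 [  0.         537.73421552 255.67373462]
 [  0.           0.           1.        ]] [ 1.79310641  1.64983108 -0.75435455] [-120.55931898 -270.03736124 2131.85811   ]
long_stand [(0.81, [527.0, 595.0, 34.0]), (0.77, [633.0, 212.0, 14.0]), (0.71, [810.0, 106.0, 90.0]), (0.68, [292.0, 457.0, 21.0]), (0.52, [396.0, 255.0, 24.0])]
short_stand [(0.77, [654.0, -167.0, 13.0]), (0.74, [636.0, 211.0, 14.0])]
long_blade [(0.82, [478.0, 641.0, 179.0]), (0.79, [562.0, 234.0, 174.0]), (0.76, [220.0, 484.0, 176.0])]
short_blade [(0.56, [606.0, -106.0, 152.0])]
long_bar [(0.68, [628.0, 230.0, 181.0])]
short_bar [(0.87, [657.0, -134.0, 153.0]), (0.54, [653.0, -168.0, 14.0])]
top [[601.93971202   0.         318.28777858]
 [  0.         601.93971202 251.66797899]
 [  0.           0.           1.        ]] [ 2.08588403 -2.13700246  0.18041368] [ 124.16595993  551.75367377 1516.87442158]
long_stand [(0.91, [278.0, 450.0, 12.0]), (0.63, [514.0, 592.0, 15.0]), (0.62, [600.0, 203.0, 6.0]), (0.48, [775.0, 106.0, 104.0])]
short_stand [(0.82, [630.0, -161.0, 10.0])]
long_blade [(0.88, [472.0, 634.0, 175.0]), (0.71, [551.0, 230.0, 179.0]), (0.69, [216.0, 476.0, 181.0])]
short_blade [(0.81, [606.0, -103.0, 157.0]), (0.35, [616.0, 239.0, 184.0])]
long_bar [(0.58, [619.0, 235.0, 181.0])]
short_bar [(0.72, [640.0, -141.0, 159.0]), (0.6, [629.0, -163.0, 11.0]), (0.3, [600.0, -105.0, 151.0])]
```

View pics/scene0.png

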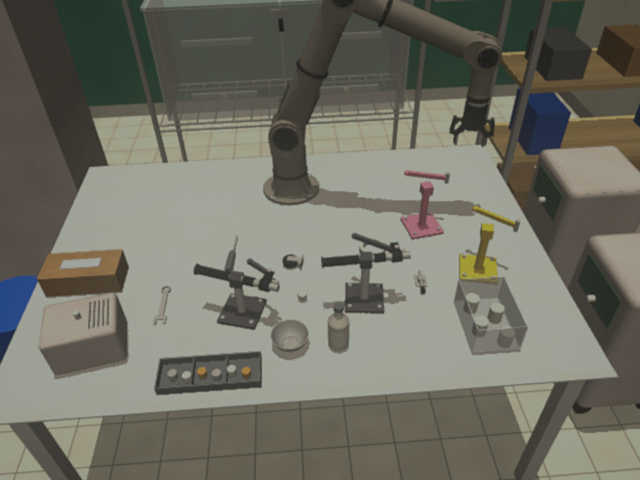

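View pics/top0.png

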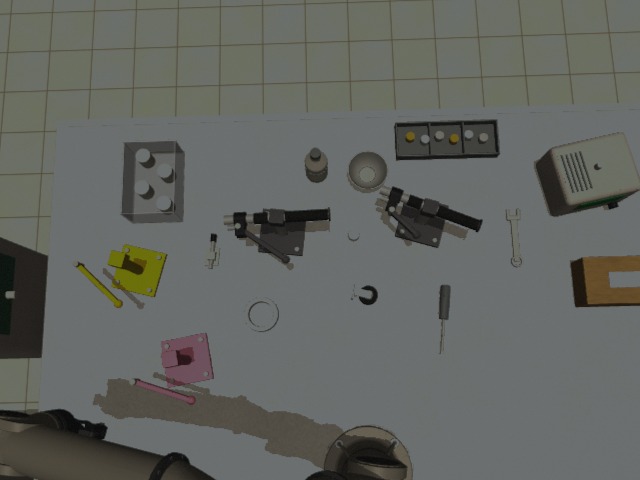

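The long handle is the dark stand with lever axle near (238,230) and ball at (286,259) in the top picture. The short handle is the dark one with axle near (391,208) and ball at (417,234). The pink (187,360) and yellow (139,270) look-alikes are not meant. Next I'll measure both from depth and confirm in a crop.

```bash
cat > h.py <<'E'
import cv2,numpy as np
def cloud(info,d,step=1):
    K=np.array(info['K']);R=cv2.Rodrigues(np.array(info['rvec'],float))[0];t=np.array(info['tvec'],float).ravel()
    v,u=np.mgrid[0:480,0:640];z=d
    P=np.stack([(u-K[0,2])*z/K[0,0],(v-K[1,2])*z/K[1,1],z],-1)-t
    return P@R
def proj(info,p):
    return cv2.projectPoints(np.array(p,float).reshape(-1,1,3),np.array(info['rvec'],float),np.array(info['tvec'],float),np.array(info['K'],float),None)[0][:,0]
E
python3 - <<'E'
from cell import eyes
from h import *
i=eyes.camera_info('top');d=np.load('top_d.npy');W=cloud(i,d)
img=cv2.imread('pics/top0.png')
for n,(u0,u1,v0,v1),h in [('long',(215,335,195,270),170),('short',(375,490,180,245),145)]:
    P=W[v0:v1,u0:u1].reshape(-1,3)
    pl=P[(P[:,2]>6)&(P[:,2]<22)];print(n,'plate rect',cv2.minAreaRect(pl[:,:2].astype(np.float32)),np.median(pl[:,2]))
    t=P[(P[:,2]>h-18)&(P[:,2]<h+40)]
    print(len(t),t.min(0),t.max(0))
    np.save(n+'_t.npy',t)
    # plot top-down scatter 
    c=np.full((440,440,3),255,np.uint8);m=t[:,:2].mean(0)
    for q in t:
        a=int(220-(q[1]-m[1])*1.3);b=int(220-(q[0]-m[0])*1.3)
        k=int(np.clip((q[2]-h+18)*6,0,255))
        if 0<=a<440 and 0<=b<440: cv2.circle(c,(a,b),1,(k,0,255-k),-1)
    for g in range(-3,4):
        X=round(m[0],-1)//50*50+50*g;Y=m[1]//50*50+50*g
        b=int(220-(X-m[0])*1.3);a=int(220-(Y-m[1])*1.3)
        cv2.line(c,(0,b),(440,b),(200,200,200),1);cv2.line(c,(a,0),(a,440),(200,200,200),1)
        cv2.putText(c,str(int(X)),(2,b-2),0,.35,0);cv2.putText(c,str(int(Y)),(a+2,10),0,.35,0)
    crop=cv2.resize(img[v0:v1,u0:u1],(360,int(360*(v1-v0)/(u1-u0))),interpolation=cv2.INTER_CUBIC)
    o=np.zeros((440,800,3),np.uint8);o[:,:440]=c;o[:crop.shape[0],440:]=crop;cv2.imwrite(f'pics/{n}_c.png',o[:,:])
a=cv2.imread('pics/long_c.png');b=cv2.imread('pics/short_c.png')
cv2.imwrite('pics/both.png',cv2.resize(np.vstack([a,b]),None,fx=.68,fy=.68,interpolation=cv2.INTER_AREA))
E
```

```text
long plate rect ((622.6807250976562, 230.7509765625), (326.10906982421875, 206.1592559814453), 88.93313598632812) 11.219272497843583
1742 [507.60312868  78.09440844 152.19473632] [642.70374477 337.35300698 194.49471914]
short plate rect ((664.9881591796875, -199.64288330078125), (310.47637939453125, 181.8769073486328), 88.29936218261719) 11.306382654573586
1665 [ 563.30888196 -294.41560919  127.18568356] [700.51966949 -47.24956012 170.66303827]
```

View pics/both.png

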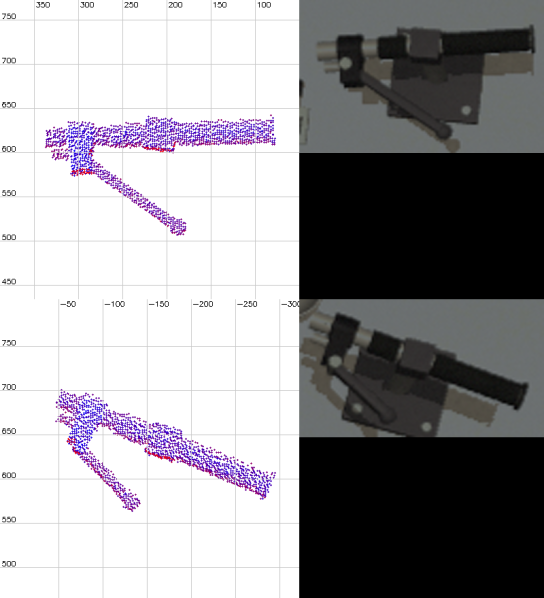

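```bash
cat > fit.py <<'E'
from h import *
from scipy.optimize import least_squares
import json
def geo(p,L,q=0.0):
    c,s=np.cos(p[2]),np.sin(p[2]);x=np.array([c,s]);y=np.array([-s,c]);b=np.array(p[:2])
    a=b-35*x+90*y;g=.5-q
    return b,x,y,a,-y*np.cos(g)-x*np.sin(g),x*np.cos(g)-y*np.sin(g)
def dseg(P,a,b):
    t=np.clip((P-a)@(b-a)/((b-a)@(b-a)),0,1);return np.linalg.norm(P-a-t[:,None]*(b-a),axis=1)
if __name__=='__main__':
  out={}
  for n,L,p0 in [('long',150,[620,205,0.]),('short',95,[640,-165,-.4])]:
    T=np.load(n+'_t.npy')[:,:2]
    def f(p):
        b,x,y,a,u,v=geo(p,L)
        return np.minimum(dseg(T,b-115*y,b+115*y),2*dseg(T,a+35*u,a+L*u))
    best=min((least_squares(f,[p0[0],p0[1],p0[2]+k],loss='soft_l1',f_scale=8) for k in (-.2,-.1,0,.1,.2)),key=lambda r:r.cost)
    b,x,y,a,u,v=geo(best.x,L);out[n]=best.x.tolist()
    bl=T[(dseg(T,a+45*u,a+(L-15)*u)<11)];bl=bl[((bl-a)@u>45)&((bl-a)@u<L-15)]
    m=bl.mean(0);w=np.linalg.svd(bl-m)[2][0];w*=np.sign(w@u)
    br=T[(abs((T-b)@x)<22)&((T-b)@y<10)]; 
    mb=br.mean(0);wb=np.linalg.svd(br-mb)[2][0]
    print(n,best.x,best.cost,'axle',a,'u',u,'blade pca',w,'off',(m-a)@v,'ball end',((T-a)@u)[abs((T-a)@v)<12].max(),'bar y ext',((T-b)@y).min(),((T-b)@y).max(),'bar off',(mb-b)@x,wb,y)
    r=120 if n=='long' else 65
    for q in (0,.36):
        b,x,y,a,u,v=geo(best.x,L,q);print(' q',q,'press',a+r*u-6*v,'dir',v)
  json.dump(out,open('fit.json','w'))
E
python3 fit.py
```

```text
long [6.16753186e+02 2.10040106e+02 4.19169889e-02] 84583.63042979188 axle [578.01250541 298.49438561] u [-0.44222957 -0.89690189] blade pca [-0.55870732 -0.82936489] off -0.7232810358979478 ball end 135.71435466978625 bar y ext -131.81893116137582 127.61789043286436 bar off 1.5188037388606843 [-0.03792873  0.99928045] [-0.04190472  0.99912161]
 q 0 press [519.56354569 193.51953573] dir [ 0.89690189 -0.44222957]
 q 0.36 press [560.29024442 179.65869457] dir [ 0.99519372 -0.09792582]
short [ 6.38860995e+02 -1.67383704e+02 -3.71703059e-01] 81283.02959903411 axle [638.93938479 -70.81769612] u [-0.76542601 -0.64352392] blade pca [-0.73765518 -0.67517763] off 2.252112837975094 ball end 98.06963604853671 bar y ext -131.29023902130575 128.9044382059187 bar off -0.6069406854932708 [0.3812855  0.92445734] [0.36320272 0.93171014]
 q 0 press [ 585.32555092 -108.05419459] dir [ 0.64352392 -0.76542601]
 q 0.36 press [ 601.87982692 -124.55398898] dir [ 0.87191185 -0.48966287]
```

```bash
python3 - <<'E'
from cell import eyes
from h import *
def ray(i,u,v,z):
    R=cv2.Rodrigues(np.array(i['rvec'],float))[0];t=np.array(i['tvec'],float).ravel();C=-R.T@t
    d=R.T@np.linalg.inv(np.array(i['K']))@[u,v,1];return (C+(z-C[2])/d[2]*d).round(1)
i=eyes.camera_info('top');j=eyes.camera_info('scene');d=np.load('top_d.npy');W=cloud(i,d)
np.set_printoptions(suppress=True,precision=0,linewidth=200)
print('ball',ray(i,286,259,175),ray(j,357,237,175),'axle',ray(i,238,230,185))
print('short ball',ray(i,417,234,150),'axle',ray(i,391,208,160))
print('row261',[(u,W[259,u].round().tolist()) for u in range(268,300,2)])
print(ray(i,329,214,170),ray(i,226,219,170))
a=cv2.imread('pics/top0.png')[190:275,215:335];b=cv2.imread('pics/scene0.png')[220:320,310:430]
cv2.imwrite('pics/z.png',np.vstack([cv2.resize(a,None,fx=3.2,fy=3.2,interpolation=cv2.INTER_CUBIC),cv2.resize(b,None,fx=3.2,fy=3.2,interpolation=cv2.INTER_CUBIC)]))
E
```

```text
ball [515. 186. 175.] [533. 192. 175.] axle [588. 301. 185.]
short ball [ 574. -134.  150.] axle [639. -72. 160.]
row261 [(268, [548.0, 248.0, 5.0]), (270, [549.0, 243.0, -2.0]), (272, [547.0, 237.0, 6.0]), (274, [548.0, 232.0, 1.0]), (276, [548.0, 226.0, 2.0]), (278, [549.0, 221.0, -4.0]), (280, [547.0, 215.0, 3.0]), (282, [515.0, 196.0, 179.0]), (284, [516.0, 191.0, 174.0]), (286, [515.0, 186.0, 176.0]), (288, [514.0, 181.0, 184.0]), (290, [546.0, 188.0, 4.0]), (292, [546.0, 183.0, 3.0]), (294, [545.0, 177.0, 7.0]), (296, [546.0, 172.0, 5.0]), (298, [546.0, 167.0, 1.0])]
[625.  80. 170.] [620. 333. 170.]
```

View pics/z.png

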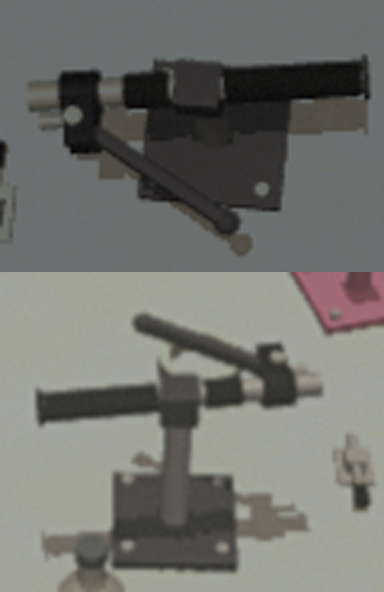

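```bash
python3 - <<'E'
from cell import eyes
from h import *
np.set_printoptions(suppress=True,precision=3,linewidth=200)
i=eyes.camera_info('top');R=cv2.Rodrigues(np.array(i['rvec'],float))[0];print('C',-R.T@np.array(i['tvec']).ravel(),'axis',R[2])
for cam in ['top','scene']:
  i=eyes.camera_info(cam);W=cloud(i,np.load(cam+'_d.npy')).reshape(-1,3);im=cv2.imread(f'pics/{cam}0.png').reshape(-1,3)
  for n,c,h in [('long',(620,207),170),('short',(640,-165),145)]:
    near=(np.hypot(W[:,0]-c[0],W[:,1]-c[1])<190)
    dark=im.max(1)<(75 if cam=='top' else 90)
    P=W[near&dark&(W[:,2]>3)&(W[:,2]<20)&(np.hypot(W[:,0]-c[0],W[:,1]-c[1])<110)]
    pl=P[:,:2].astype(np.float32)
    print(cam,n,'plate',len(pl),cv2.minAreaRect(pl) if len(pl) else 0)
    B=W[near&(W[:,2]>h-10)&(W[:,2]<h+30)]
    for a in range(-4,5):
        y0=c[1]+a*30
        s=B[abs(B[:,1]-y0)<8]
        if len(s)>3:print(' y',y0,'x range',s[:,0].min(),s[:,0].max(),'z95',np.percentile(s[:,2],90),end=';')
    print()
E
```

```text
C [ 255.615   81.783 1596.474] axis [ 0.19   0.018 -0.982]
top long plate 1137 ((610.2308349609375, 226.39016723632812), (168.68084716796875, 127.94076538085938), 70.7913589477539)
 y 87 x range 609.1733584460953 642.7037447702331 z95 185.73759330518573; y 117 x range 609.43335851545 789.4100698476458 z95 185.80503971279416; y 147 x range 609.2941597395957 636.8731186006554 z95 185.458565721503; y 177 x range 508.12846184452445 633.3517138869584 z95 185.15817617491683; y 207 x range 517.5013263474082 639.3468228584356 z95 184.85270538855772; y 237 x range 538.7499000265543 633.6427331030453 z95 185.45278860215197; y 267 x range 560.0346762189816 630.844286663082 z95 183.9144725500757; y 297 x range 574.1832384889562 634.687443378034 z95 191.5030006731581; y 327 x range 592.410043992924 628.8469641606979 z95 183.3382067340531;
top short plate 1097 ((646.5587768554688, -148.1345672607422), (166.09188842773438, 122.55667114257812), 74.67980194091797)
 y -285 x range 577.154788469547 608.9330433587546 z95 161.79941318708916; y -255 x range 587.3169286735816 623.9417549280644 z95 159.4539
[... 1403 characters left out ...]
176773071289), 72.52277374267578)
 y -285 x range 580.6788966982334 615.7552377712225 z95 158.6876740890923; y -255 x range 591.1975375826692 627.6726749346716 z95 158.55991806444771; y -225 x range 611.262880203454 641.3041988278899 z95 159.65964455602122; y -195 x range 623.8944406787157 660.7622671701102 z95 159.389238656914; y -165 x range 624.8949240424042 669.188142524021 z95 158.053467892727; y -135 x range 572.6916897890396 679.2304159881177 z95 157.44443427747888; y -105 x range 596.1409651997485 695.9997827467196 z95 159.01858185972253; y -75 x range 628.5755975522554 702.5920508879369 z95 164.77207098103725; y -45 x range 666.8237065719937 694.1123496856972 z95 153.16948496721895;
```

Both views show the same thing: two dark stands with levers on the robot's side. The long ball is at (286,259) in the top picture, about (515,186) mm. I'll go to a standoff in front of the long lever with the fingers shut, high up, then check with the wrist camera.

```bash
python3 -m handwheel '[[[-0.83,-0.62,0],[0,0,0]],[[-0.83,-0.62,0],[0,0,0]],[[-0.83,-0.62,0],[0,0,0]],[[-0.83,-0.62,0],[0,0,0]],[[-0.83,-0.62,0],[0,0,0]],[[-0.83,-0.62,0],[0,0,0]],[[-0.83,-0.62,0],[0,0,0]],[[-0.83,-0.62,0],[0,0,0]],[[-0.83,-0.62,0],[0,0,0]],[[-0.83,-0.62,0],[0,0,0]],[[0,0,0],[0,0,0]],[[0,0,0],[0,0,0]]]' -1 20
python3 - <<'E'
from cell import arm,eyes
from h import *
np.set_printoptions(suppress=True,precision=3,linewidth=200)
i=eyes.camera_info('wrist');p,d=eyes.capture('wrist');cv2.imwrite('pics/w1.png',p[:,:,::-1]);np.save('w1.npy',cloud(i,d));print(arm.get_obs()['contact_force'],i['K'][0][0])
E
```

```text
time_s: 2.2
ee_pos: [482.7, 234.1, 404.7]
ee_rot: [0.118, 0.993, 0.0, -0.0]
contact_force: [-0.3, -0.7, 0.3]
width: -0.3
finger_force: 0.0
[-0.95  -0.292 -0.604] 383.78066860968295
```

View pics/w1.png

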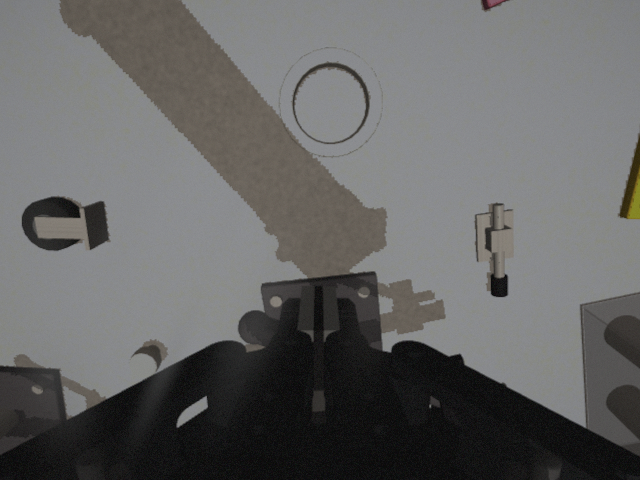

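The wrist picture shows the long plate's front edge from (262,285) to (375,272) and the ball at (258,328). The gripper hides the lever. I'll take the numbers from the cloud.

```bash
python3 - <<'E'
from h import *
np.set_printoptions(suppress=True,precision=1,linewidth=200)
W=np.load('w1.npy')
for u,v in [(266,288),(372,276),(277,300),(363,293)]:print(u,v,np.median(W[v-1:v+2,u-1:u+2].reshape(-1,3),0))
B=W[300:350,236:285].reshape(-1,3);B=B[(B[:,2]>160)&(B[:,2]<200)]
print('ball',len(B),B.min(0),B.max(0),np.median(B,0))
# RANSAC-ish re-fit of levers in both fixed cams: 
from scipy.optimize import least_squares
from cell import eyes
for cam in ['top','scene']:
  i=eyes.camera_info(cam);P=cloud(i,np.load(cam+'_d.npy')).reshape(-1,3)
  for n,h,lo,hi,x1 in [('long',170,188,262,None),('short',145,-128,-90,None)]:
    s=P[(P[:,2]>h-12)&(P[:,2]<h+25)&(P[:,1]>lo)&(P[:,1]<hi)&(P[:,0]>480)&(P[:,0]<(592 if n=='long' else 618))]
    vx,vy,x0,y0=cv2.fitLine(s[:,:2].astype(np.float32),cv2.DIST_HUBER,0,.01,.01).ravel()
    print(cam,n,len(s),'ang from -y',np.arctan2(vx,vy),'x at ymid',x0+(((lo+hi)/2)-y0)*vx/vy,(lo+hi)/2,'z',np.median(s[:,2]))
E
```

```text
266 288 [559.4 161.1  11.8]
372 276 [571.7 269.3  11.4]
277 300 [572.8 170.1  18.1]
363 293 [585.1 256.6  18. ]
ball 1087 [507.5 178.1 160.7] [527.6 201.  181.5] [515.8 190.5 177.1]
top long 206 ang from -y 0.64520127 x at ymid 541.7706 225.0 z 177.50983612895357
top short 131 ang from -y 0.89439523 x at ymid 595.5223 -109.0 z 152.23652298521122
scene long 174 ang from -y 0.6368336 x at ymid 551.07574 225.0 z 173.97897470801303
scene short 66 ang from -y 0.8234875 x at ymid 607.73413 -109.0 z 151.63388420942022
```

```bash
python3 -m handwheel '[[[0,0,0.55],[0,0,0]],[[0,0,0.55],[0,0,0]],[[0,0,0.53],[0,0,0]],[[-0.2,-0.05,0],[0,0,0]],[[-0.2,-0.05,0],[0,0,0]],[[0,0,0],[0,0,0]]]'
python3 -m handwheel '[[[-0.2,-0.05,0],[0,0,0]],[[-0.2,-0.05,0],[0,0,0]],[[0,0,0],[0,0,0]]]'
```

```text
time_s: 3.0
ee_pos: [502.7, 223.7, 324.6]
ee_rot: [0.118, 0.993, 0.001, 0.001]
contact_force: [-0.4, 0.8, 0.6]
width: -0.1
finger_force: 0.0
time_s: 3.38
ee_pos: [520.0, 214.3, 323.4]
ee_rot: [0.118, 0.993, 0.0, -0.0]
contact_force: [-2.4, 0.5, 1.1]
width: -0.2
finger_force: 1.2
```

```bash
python3 -m handwheel '[[[-0.15,-0.04,0],[0,0,0]],[[-0.15,-0.04,0],[0,0,0]],[[-0.15,-0.03,0],[0,0,0]],[[0,0,0],[0,0,0]]]'
python3 -m handwheel '[[[-0.1,-0.02,0],[0,0,0]],[[-0.1,-0.02,0],[0,0,0]],[[0,0,0],[0,0,0]]]'
```

```text
time_s: 3.88
ee_pos: [540.2, 203.3, 322.9]
ee_rot: [0.118, 0.993, -0.0, -0.001]
contact_force: [-6.3, -1.1, 3.1]
width: -0.0
finger_force: 2.4
time_s: 4.25
ee_pos: [548.9, 199.7, 322.8]
ee_rot: [0.118, 0.993, -0.0, -0.001]
contact_force: [-6.3, 0.4, 1.5]
width: 0.0
finger_force: 2.8
```

```bash
python3 -m handwheel '[[[-0.06,-0.01,0],[0,0,0]],[[0,0,0],[0,0,0]]]'
python3 -m handwheel '[[[-0.04,-0.01,0],[0,0,0]],[[0,0,0],[0,0,0]]]'
```

```text
time_s: 4.5
ee_pos: [551.5, 198.8, 322.8]
ee_rot: [0.117, 0.993, -0.0, -0.001]
contact_force: [-6.4, 0.2, 1.7]
width: -0.1
finger_force: 2.9
time_s: 4.75
ee_pos: [553.2, 198.1, 322.9]
ee_rot: [0.117, 0.993, 0.0, -0.001]
contact_force: [-5.9, 1.0, 1.4]
width: 0.2
finger_force: 3.0
```

```bash
python3 -m handwheel '[[[-0.04,-0.01,0],[0,0,0]],[[0,0,0],[0,0,0]]]'
python3 -m handwheel '[[[-0.04,-0.01,0],[0,0,0]],[[0,0,0],[0,0,0]]]'
python3 -m handwheel '[[[-0.04,-0.01,0],[0,0,0]],[[0,0,0],[0,0,0]]]'
```

```text
time_s: 5.0
ee_pos: [554.5, 197.7, 322.8]
ee_rot: [0.117, 0.993, 0.0, -0.002]
contact_force: [-7.6, 1.2, 4.2]
width: 0.4
finger_force: 4.0
time_s: 5.25
ee_pos: [555.3, 197.4, 322.8]
ee_rot: [0.117, 0.993, 0.0, -0.004]
contact_force: [-11.2, 2.5, 6.5]
width: -0.4
finger_force: 5.9
time_s: 5.5
ee_pos: [556.0, 197.2, 322.8]
ee_rot: [0.116, 0.993, 0.001, -0.006]
contact_force: [-16.3, 3.2, 8.4]
width: -0.0
finger_force: 7.9
```

```bash
python3 -m handwheel '[[[0,0,0],[0,0,0]],[[0,0,0],[0,0,0]],[[0,0,0],[0,0,0]],[[0,0,0],[0,0,0]],[[0,0,0],[0,0,0]],[[0,0,0],[0,0,0]],[[0,0,0],[0,0,0]],[[0,0,0],[0,0,0]],[[0,0,0],[0,0,0]],[[0,0,0],[0,0,0]]]'
python3 - <<'E'
from cell import eyes
from h import *
p,d=eyes.capture('scene');i=eyes.camera_info('scene')
P=cloud(i,d).reshape(-1,3)
c=cv2.resize(p[200:320,300:440,::-1],None,fx=4,fy=4,interpolation=cv2.INTER_CUBIC);cv2.imwrite('pics/s2.png',c)
E
```

```text
time_s: 6.75
ee_pos: [556.0, 197.2, 322.8]
ee_rot: [0.116, 0.993, 0.001, -0.006]
contact_force: [-14.1, 3.8, 8.9]
width: -0.2
finger_force: 7.9
```

View pics/s2.png

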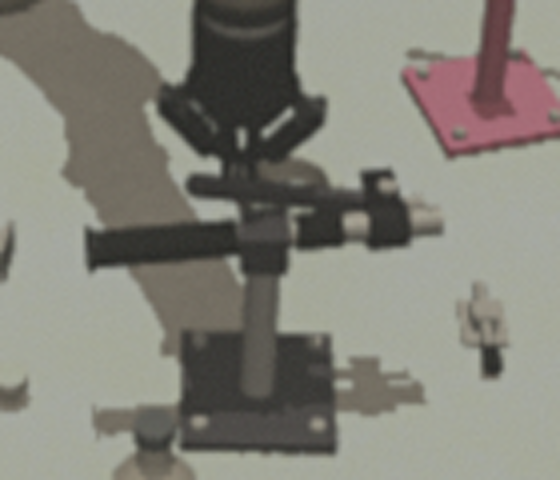

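The lever is held at its stop with the ball at (205,185) in the crop, clear of the bar. The force is about 15 N and has been held for more than 1 s. Next I let go slowly, back off and check that it springs out.

```bash
python3 -m handwheel '[[[0.15,0.03,0],[0,0,0]],[[0.2,0.05,0],[0,0,0]],[[0.2,0.05,0],[0,0,0]],[[0.25,0.06,0],[0,0,0]],[[0.3,0.07,0],[0,0,0]],[[0.3,0.07,0],[0,0,0]],[[0.3,0.07,0],[0,0,0]],[[0,0,0],[0,0,0]],[[0,0,0],[0,0,0]],[[0,0,0],[0,0,0]],[[0,0,-0.7],[0,0,0]],[[0,0,-0.7],[0,0,0]]]'
python3 - <<'E'
from cell import eyes
from h import *
i=eyes.camera_info('scene');p,d=eyes.capture('scene');P=cloud(i,d).reshape(-1,3)
s=P[(P[:,2]>158)&(P[:,2]<195)&(P[:,1]>188)&(P[:,1]<262)&(P[:,0]>505)&(P[:,0]<592)]
vx,vy,x0,y0=cv2.fitLine(s[:,:2].astype(np.float32),cv2.DIST_HUBER,0,.01,.01).ravel()
print(len(s),np.arctan2(vx,vy),x0+(225-y0)*vx/vy)
E
```

```text
time_s: 8.3
ee_pos: [481.8, 233.6, 393.7]
ee_rot: [0.118, 0.993, -0.0, -0.0]
contact_force: [1.2, 0.7, 0.5]
width: -0.2
finger_force: 0.0
178 0.61049557 551.389
```

The long lever is back out, with the same line as before. On to the short lever: travel across, turn by 18°, then descend.

```bash
python3 -m handwheel '[[[-0.39,-0.84,0],[0,0,0]],[[-0.39,-0.84,0],[0,0,0]],[[-0.39,-0.84,0],[0,0,0]],[[-0.39,-0.84,0],[0,0,0]],[[-0.39,-0.84,0],[0,0,0]],[[-0.38,-0.83,0],[0,0,0]],[[-0.38,-0.83,0],[0,0,0]],[[0,0,0],[0,0,0.9]],[[0,0,0],[0,0,0.9]],[[0,0,0],[0,0,0.9]],[[0,0,0],[0,0,0.9]],[[0,0,0],[0,0,0]]]'
python3 -m handwheel '[[[0,0,0.5],[0,0,0]],[[0,0,0.5],[0,0,0]],[[0,0,0.5],[0,0,0]],[[0,0,0.41],[0,0,0]],[[0,0,0],[0,0,0]]]'
```

```text
time_s: 9.85
ee_pos: [544.9, -82.9, 393.1]
ee_rot: [0.271, 0.962, -0.0, 0.0]
contact_force: [0.3, 0.1, -0.3]
width: 0.3
finger_force: 0.0
time_s: 10.48
ee_pos: [544.2, -82.5, 296.3]
ee_rot: [0.271, 0.963, -0.001, -0.002]
contact_force: [0.4, 1.2, 0.1]
width: -0.2
finger_force: 0.0
```

```bash
python3 -m handwheel '[[[-0.2,-0.02,0],[0,0,0]],[[-0.2,-0.02,0],[0,0,0]],[[-0.15,-0.02,0],[0,0,0]],[[-0.1,-0.02,0],[0,0,0]],[[0,0,0],[0,0,0]]]'
python3 -m handwheel '[[[-0.1,-0.02,0],[0,0,0]],[[-0.1,-0.02,0],[0,0,0]],[[0,0,0],[0,0,0]]]'
python3 -m handwheel '[[[-0.1,-0.02,0],[0,0,0]],[[-0.06,-0.01,0],[0,0,0]],[[0,0,0],[0,0,0]]]'
```

```text
time_s: 11.1
ee_pos: [570.6, -103.3, 297.7]
ee_rot: [0.272, 0.962, -0.0, 0.0]
contact_force: [-0.7, 0.0, -0.5]
width: 0.0
finger_force: 0.0
time_s: 11.48
ee_pos: [577.8, -109.8, 297.5]
ee_rot: [0.272, 0.962, 0.0, -0.001]
contact_force: [-1.7, 1.2, 1.1]
width: 0.2
finger_force: 1.1
time_s: 11.85
ee_pos: [583.7, -115.6, 297.4]
ee_rot: [0.272, 0.962, -0.0, -0.001]
contact_force: [-4.7, 1.3, 1.4]
width: -0.2
finger_force: 1.7
```

```bash
python3 -m handwheel '[[[-0.1,-0.02,0],[0,0,0]],[[0,0,0],[0,0,0]]]'
python3 -m handwheel '[[[-0.06,-0.01,0],[0,0,0]],[[0,0,0],[0,0,0]]]'
python3 -m handwheel '[[[-0.04,0,0],[0,0,0]],[[0,0,0],[0,0,0]]]'
python3 -m handwheel '[[[-0.04,0,0],[0,0,0]],[[0,0,0],[0,0,0]]]'
```

```text
time_s: 12.1
ee_pos: [587.6, -118.8, 297.5]
ee_rot: [0.272, 0.962, -0.0, -0.0]
contact_force: [-4.2, 2.4, 2.1]
width: -0.3
finger_force: 2.1
time_s: 12.35
ee_pos: [589.7, -120.4, 297.4]
ee_rot: [0.271, 0.962, 0.0, -0.001]
contact_force: [-4.8, 2.0, 1.6]
width: -0.0
finger_force: 2.7
time_s: 12.6
ee_pos: [591.2, -121.4, 297.4]
ee_rot: [0.271, 0.962, 0.0, -0.001]
contact_force: [-5.5, 0.6, 1.6]
width: 0.1
finger_force: 2.9
time_s: 12.85
ee_pos: [592.8, -122.5, 297.4]
ee_rot: [0.271, 0.962, 0.0, -0.001]
contact_force: [-4.9, 2.8, 1.9]
width: 0.1
finger_force: 3.1
```

```bash
python3 -m handwheel '[[[-0.04,0,0],[0,0,0]],[[0,0,0],[0,0,0]]]'
python3 -m handwheel '[[[-0.04,0,0],[0,0,0]],[[0,0,0],[0,0,0]]]'
python3 -m handwheel '[[[-0.03,0,0],[0,0,0]],[[0,0,0],[0,0,0]]]'
```

```text
time_s: 13.1
ee_pos: [594.4, -123.5, 297.4]
ee_rot: [0.271, 0.962, 0.0, -0.001]
contact_force: [-6.9, 1.9, 2.5]
width: 0.3
finger_force: 3.3
time_s: 13.35
ee_pos: [595.2, -124.0, 297.3]
ee_rot: [0.271, 0.963, 0.001, -0.004]
contact_force: [-10.2, 4.1, 5.7]
width: 0.1
finger_force: 5.5
time_s: 13.6
ee_pos: [595.8, -124.3, 297.3]
ee_rot: [0.271, 0.963, 0.001, -0.005]
contact_force: [-12.5, 5.2, 8.6]
width: -0.0
finger_force: 7.2
```

The stop is reached with about 14 N at the predicted place. I'll hold, take a check picture and measure the clearance.

```bash
python3 -m handwheel '[[[0,0,0],[0,0,0]],[[0,0,0],[0,0,0]],[[0,0,0],[0,0,0]],[[0,0,0],[0,0,0]],[[0,0,0],[0,0,0]],[[0,0,0],[0,0,0]]]'
python3 - <<'E'
from cell import eyes
from h import *
i=eyes.camera_info('scene');p,d=eyes.capture('scene');P=cloud(i,d).reshape(-1,3)
s=P[(P[:,2]>158)&(P[:,2]<195)&(P[:,1]>188)&(P[:,1]<262)&(P[:,0]>505)&(P[:,0]<592)]
vx,vy,x0,y0=cv2.fitLine(s[:,:2].astype(np.float32),cv2.DIST_HUBER,0,.01,.01).ravel();print('long',np.arctan2(vx,vy),x0+(225-y0)*vx/vy)
cv2.imwrite('pics/s3.png',cv2.resize(p[210:350,180:380,::-1],None,fx=3.5,fy=3.5,interpolation=cv2.INTER_CUBIC))
E
```

```text
time_s: 14.35
ee_pos: [595.8, -124.2, 297.2]
ee_rot: [0.271, 0.963, 0.001, -0.005]
contact_force: [-13.2, 5.6, 8.3]
width: 0.2
finger_force: 7.1
long 0.62375766 551.4153
```

View pics/s3.png

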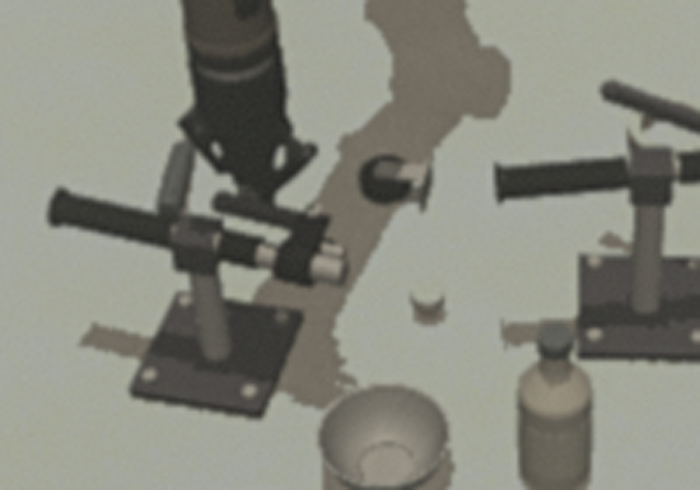

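The short lever, with its ball at (222,202), lies nearly parallel to its bar with a gap. The fingers are behind it and off the bar, the long lever at right is splayed out, and the bystanders are in place. I'm handing in.

```bash
python3 -c "
from cell import ticket
print(ticket.job_done())"
```

```text
the job is handed in; nothing more can be done
None
```

I pressed the long lever to its stop, held it for more than a second and let it spring back out; the short lever is now held at its stop with about 14 N, and the job is handed in (no verdict was shown).

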